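Lock the slide rack and present the notched slide, label up

TASK

First swing the red hook on the slide rack fully home into its catch, so the rack is locked. Then draw out the clear slide with the yellow label, gripping it only by its clear half and never touching the frosted, corner-notched end, and hold it 10 to 20 cm above the middle of the drawing sheet, tipped so that the yellow label faces upward, at least half way (45 degrees) from upright to flat. Finish still holding it there, motionless, with the hook still home and everything else left where it was.

Things in the scene. Friction and masses are not known exactly. Their poses are not given: they have to be found in the camera images.
- rack: Fixed slide rack: aluminium disc, diameter 190, 10 mm thick, under a green block (92 x 141 mm, top 24 mm above the bench) with three slots along its x axis, 82 long, 11 wide, 14 mm deep, 50 mm apart. Origin: centre of its underside. A plate stands on edge in each slot; which is where varies. The hook lies on its -x side.
- hook (a joint): Flat red swing hook on the rack's base, turning horizontally about an upright pin. 0 = fully home in its steel catch (a hard stop); larger = swung open, away from the green block (anticlockwise from above), to 1.1 rad. Starts open by 0.6 to 1.0 rad. Stays where it is left; pushing its knob takes under 2 N.
- hook_knob (a point): Centre of the top of the upright red knob on the hook: a cylinder of diameter 13 mm, 36 mm tall, its top 68 mm above the bench, 50 mm from the hook's pin. The arm below it tops out at 32 mm, the steel catch at 40 mm above the bench.
- hook_pivot (a point): Point on the axis of the hook's pin, 26 mm above the bench. When the hook is home, the knob lies 50 mm from this point along the rack's +y.
- slide: Wanted acrylic slide 80 x 8 x 40 mm high, 35 g, on edge in a slot (1.5 mm play each side), top edge 50 mm above the bench. Origin: centre of underside. x along it to the frosted (white) end, whose upper corner has a 10 mm notch; z up; y through it. Clear from x = -40 to +2 mm, then frosted. Yellow label on the +y face: seen from that side the notch is at the upper left.
- label: Frosted end of the wanted slide with its yellow label (22 x 28 mm, two dark bars on it), which also folds over the top edge and ends there, so its colour shows from above. Origin: on the labelled face, 20 mm towards the notched end from the slide's middle, 20 mm above its underside. z = straight out of the labelled face; x = the slide's x.
- sheet: White drawing sheet fixed to the bench, 210 x 150 x 2 mm, a circle drawn at its middle. Origin: centre of its underside; x along its 210 mm.
- blue_slide: Bystander: a slide of the same shape with a blue label, standing the other way round in another slot of the rack (same axes as the wanted slide).
- amber_plate: Bystander: plain amber plate 80 x 8 x 40 mm, without notch, in another slot. Origin: centre of its underside, x along its length.
- pencil: Bystander: red pencil 158 mm long, 8 mm thick, lying on the sheet; origin: middle of its underside.
- glue: Bystander: small white glue bottle with a black label, diameter 32 mm, 85 mm tall, upright; origin: centre of its underside.
- jar: Bystander: glass jar, diameter 52 mm, 70 mm tall; origin: centre of its underside.
- phone: Bystander: black phone 150 x 74 x 9 mm, lying flat; origin: centre of its underside.
- tweezers: Bystander: blue tweezers 125 mm long, about 8 mm high, lying flat; origin: middle of their underside.
There are look-alikes about, which are no part of the job. Leave any pink look-alike of the slide alone.

How it is judged (in metres and radians):
On the way, in this order (a step that is already met when the one before it is completed fails the run):
1. the hook is swung home while the slide still stands in its slot (value of joint hook below 0.08 rad and distance of slide from where it was at the start of the episode below 0.015 m), for 0.2 s.
2. the slide is gripped and lifted clear of the rack, the hook staying home (height (world z) of label above 0.075 m and contact force between the fingers and slide above 1 N and contact force between slide and rack below 0.1 N and value of joint hook below 0.1 rad), for 0.2 s.
At the end, for the whole second after the job is handed in: Slide gripped, still, only by its clear half; label centre within 70 mm (horizontally) of the sheet's centre, 80 to 240 mm above the bench, its normal within 0.92 rad of straight up; hook within 0.1 rad of home; bystanders within 30 mm of their starts (value of joint hook below 0.1 rad and contact force between the fingers and slide above 1 N and contact force between the fingers and label below 0.3 N and angle between label's own z axis and vertical below 0.92 rad and horizontal distance between label and sheet below 0.07 m and height (world z) of label between 0.08 and 0.24 m and linear speed of slide below 0.03 m/s and contact force between slide and rack below 0.1 N and distance of each of blue_slide, amber_plate, pencil, glue, jar, phone, tweezers from where it was at the start of the episode below 0.03 m); the arm keeps its last pose, push and grip.
It fails at once if the fingers touch the frosted end (contact force between the fingers and label above 0.5 N).
It fails at once if a bystander is disturbed (moved more than 30 mm) (distance of any of blue_slide, amber_plate, pencil, glue, jar, phone, tweezers from where it was at the start of the episode above 0.03 m).
It fails at once if the slide is drawn before the rack is locked (value of joint hook above 0.3 rad and distance of slide from where it was at the start of the episode above 0.03 m).
It also fails if it takes over 51 s, if anything falls off the work surface, if the arm or the gripper's body presses on something with over 40 N, if the wrist force passes 120 N, or if a joint passes its speed limit or range.

ROBOT

A 6-joint arm with a two-finger parallel gripper is mounted at the origin on the work surface. World frame = base frame: x ahead of the robot, y to its left, z up, the work surface at z = 0. Lengths are in m, angles in degrees, forces in N, time in s.
With the tool pointing down it reaches from about 0.4 to 0.825 m from the base axis. Payload 7 kg.
Tool frame: the origin (TCP) lies on the centre line of the jaws, within the pads' length; the fingertips stand 8 mm ahead of it and the grasp point (between the pads) lies 11 mm behind it; z points along the fingers, y is the line along which they close (so a half turn about z gives the same grasp; the last joint's range is limited). The gripper opens to 88 mm and grips with 3 to 60 N. Pads are 19 mm wide; open, the fingers measure 130 mm over their backs; the gripper's body (78 mm by 193 mm) begins 47 mm behind the grasp point.
Start: joints at [90.705, 20.546, 0.682, 0, -70.136, -16.507], TCP at [0.184, 0.649, 0.235] pointing down, gripper open.
Joint ranges: [-176.03, 176.03], [-82.01, 121.73], [-58.28, 71.71], [-173.87, 95.51], [-174.79, -0.11], [-173.66, 173.66]. Speed limits (degrees/s): [136.94, 136.94, 172.46, 180, 180, 180].

INTERFACE

Orientations are given as [roll, pitch, yaw] about the fixed x, y, z axes, in that order (R = Rz(yaw) Ry(pitch) Rx(roll)).
In Python, from plant import ctrl, vision gives the robot as it stands. The module is installed in compiled form; this text tells all that it offers.
- The arm moves only by the tool move_arm, never from a script. Its argument "moves" is one flat list of numbers, 7 for each row, row after row: the finger opening in cm, from 0 to 8.76, then the shift along the tool's x, y, z in cm, then the turn, a rotation vector about the tool's x, y, z in rad. A call has 1 to 8 rows; each row shifts and turns the commanded pose from where the row before left it, along the tool's axes as they then stand; what a row does not reach is not made up. A row lasts 1/10 s, in which the tool goes at most 50 mm and 8.59 degrees, less where a joint would pass 70% of its speed; a pose out of reach is approached as far as the arm can. A call with a gripper value outside its range is refused whole. The fingers move at their own pace and stop on an object; the grip force is fixed at half the most. Time passes only in rows, so rows that do not move let the fingers close. It gives the time, the measured TCP pose, the force, the opening and the grip force at its end, in the units of the state.
- ctrl.get_obs(): the state, without advancing time (a new reading comes with each control period).
- vision.snapshot(name): name is "scene" or "top"; returns (picture, depth): 400x640x3 uint8, red, green, blue; 400x640 float32, m along the optical axis (not along the pixel's ray), 0 where there is no reading.
- vision.camera_model(name): a dict with "vertical_fov" (degrees; the focal length in pixels is half the picture's height over the tangent of half this angle, whatever the lens; pixels are square), "cx", "cy" (the principal point, pixels), "cam_to_world" (4x4, takes a point from camera to world coordinates). Camera axes: x right, y down, z forward; pixel columns grow to the right and rows downward; lengths in m; the calibration is good to about 2 mm. A picture is of the moment at which its call begins. camera_model takes no time and is no camera call.
- ctrl.close_job(): hands the job in; it is judged then, once.
The state is a dict: "clock": time; "joint_pos": joint angles; "qvel": joint speeds; "tau": joint torques, N m; "tool_pos": TCP position; "orientation": TCP orientation; "force": force on the tool from outside, world axes, zero at the start; "moment": the same for the moment, N m; "opening": finger opening in m; "gripper_force": force on a finger pad.
Only numpy, scipy, OpenCV 4.12 (cv2) and the standard library are available. Lean on these libraries where they do the work, as an engineer would, in place of code of your own. Each camera call takes 0.05 s, during which the arm holds its last target. There are 200 camera calls.

## Working session

There is one attempt and no reset: what is moved stays moved. The work goes in short steps, Python scripts to look and compute and a tool call to move; the robot and the scene stay as the last step left them, time stands still between calls to the robot, and variables do not carry over. Pictures are saved under pics/ and viewed, at most 10 in all, crops included, and the job is handed in when it is done.

Besides the shell and the picture viewer there is one more tool, called after "Emit:" by a JSON object that holds its "fn" and its "kwargs". move_arm: Moves the arm, as the interface text tells. Its arguments: {"type":"object","properties":{"moves":{"type":"array"}},"required":["moves"]}

```bash
mkdir -p pics
cat > h.py <<'E'
import numpy as np, cv2
from plant import ctrl, vision
def snap(n,save=None):
    p,d=vision.snapshot(n); np.savez(f'{n}.npz',p=p,d=d)
    if save: cv2.imwrite('pics/'+save,p[...,::-1])
    return p,d
def world(n,u,v,d):
    m=vision.camera_model(n); f=200/np.tan(np.radians(m['vertical_fov'])/2)
    u=np.asarray(u,float);v=np.asarray(v,float);d=np.asarray(d,float)
    c=np.stack([(u-m['cx'])/f*d,(v-m['cy'])/f*d,d,np.ones_like(d)],-1)
    return (c@np.array(m['cam_to_world']).T)[...,:3]
def grid(n,d):
    v,u=np.mgrid[:400,:640]; return world(n,u,v,d)
E
python3 - <<'E'
from h import *
for n in('scene','top'):
    p,d=snap(n,n+'0.png'); m=vision.camera_model(n); print(n,m)
print(ctrl.get_obs())
a=cv2.imread('pics/scene0.png')
E
```

```text
scene {'vertical_fov': 56.27637223319451, 'cx': 318.6679165606511, 'cy': 207.50186432864714, 'cam_to_world': array([[-0.42680099,  0.70865583, -0.56182545,  1.15021313],
       [ 0.90428964,  0.32751612, -0.2738493 ,  0.2483289 ],
       [-0.01005801, -0.62493209, -0.78061432,  0.9193734 ],
       [ 0.        ,  0.        ,  0.        ,  1.        ]])}
top {'vertical_fov': 50.77813041229876, 'cx': 317.15513558425505, 'cy': 199.23216254486317, 'cam_to_world': array([[-0.0294155 , -0.98514979,  0.16915856,  0.37449326],
       [-0.9995428 ,  0.02780633, -0.01187437, -0.05071453],
       [ 0.00699435, -0.16943051, -0.98551732,  1.08004776],
       [ 0.        ,  0.        ,  0.        ,  1.        ]])}
{'clock': 0.1, 'joint_pos': array([ 9.07035589e+01,  2.05865744e+01,  6.39681512e-01, -1.52923487e-02,
       -7.01349031e+01, -1.65059423e+01]), 'qvel': array([ 0.0619882 , -0.07838409,  0.13066205,  0.06108192,  0.05634893,
        0.08796144]), 'tau': array([-1.14079296e-03, -5.84164453e+01,  2.93752688e+01,  7.01542765e+00,
        1.02698343e-02, -4.39613257e-05]), 'tool_pos': array([0.18375079, 0.64908375, 0.23373759]), 'orientation': array([ 1.79917490e+02, -9.45704218e-03, -1.58075833e+01]), 'force': array([-0.0269443 ,  0.46523716, -0.15400145]), 'moment': array([ 0.00388935,  0.0088814 , -0.06137085]), 'gripper_force': 0.0, 'opening': 0.08769197707251085}
```

View pics/top0.png

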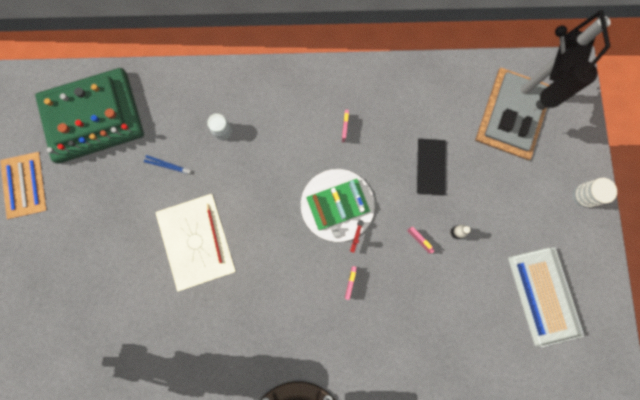

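View pics/scene0.png

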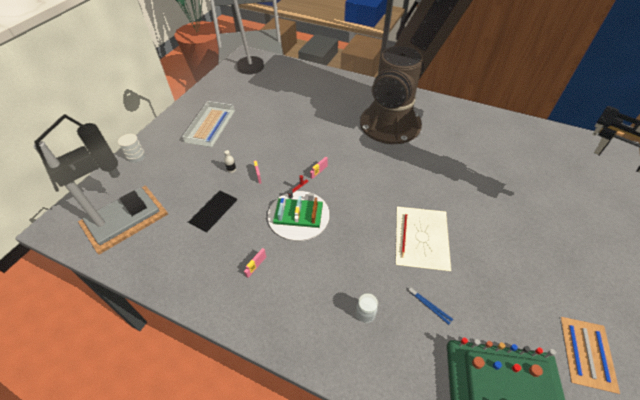

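The top view shows the rack at (338,205), with amber on the left, yellow in the middle and blue on the right. The red hook is at (357,236), the sheet at (195,241), and pink look-alikes are at (345,125), (421,240) and (351,283). The candidates for the wanted slide are the plate in the middle slot at (338,204) and the three pink ones. I'll confirm with enlarged crops.

Run:
```python
from h import *
t=np.load('top.npz');s=np.load('scene.npz')
a=cv2.resize(t['p'][160:260,290:390],(400,400),interpolation=cv2.INTER_CUBIC)
b=cv2.resize(s['p'][165:245,260:340],(400,400),interpolation=cv2.INTER_CUBIC)
cv2.imwrite('pics/crop.png',np.hstack([a,b])[...,::-1])
W=grid('top',t['d'])
hsv=cv2.cvtColor(t['p'],cv2.COLOR_RGB2HSV)
def rep(n,mask,box,zr=(-.01,.3)):
    m=np.zeros_like(mask);x0,y0,x1,y1=box;m[y0:y1,x0:x1]=mask[y0:y1,x0:x1]
    m=m&(W[...,2]>zr[0])&(W[...,2]<zr[1])
    P=W[m]; c=P[:,:2].mean(0); r=cv2.minAreaRect((P[:,:2]*1000).astype(np.float32))
    print(n,len(P),np.median(P,0).round(4),'rect mm',np.round(r[0],1),np.round(r[1],1),round(r[2],1),'z95',np.percentile(P[:,2],95).round(4))
h,S,V=[hsv[...,i].astype(int) for i in range(3)]
box=(290,160,390,260)
rep('green',(h>45)&(h<80)&(S>140),box)
rep('yellow',(h>20)&(h<35)&(S>100),box)
rep('redhook',((h<6)|(h>172))&(S>130),(345,215,372,260))
rep('redhooktop',((h<6)|(h>172))&(S>130),(345,215,372,260),(.055,.09))
rep('amber',(h<18)&(S>100),(305,190,330,230))
rep('blue',(h>95)&(h<125)&(S>100),box)
rep('disc',(S<60)&(V>150),box,(0.004,.016))
rep('sheet',(S<60)&(V>190),(145,185,245,300),(-.01,.02))
```

```text
green 9 [ 0.5645 -0.1253  0.0238] rect mm [ 551.8 -121.4] [49.2 64.1] 32.1 z95 0.0264
yellow 62 [ 0.5574 -0.1075  0.0494] rect mm [534.8 -94.9] [74.9 63.2] 18.8 z95 0.0529
redhook 82 [ 0.4459 -0.153   0.0324] rect mm [ 453.  -155.2] [ 9.2 64.8] 70.7 z95 0.069
redhooktop 17 [ 0.444  -0.1529  0.0683] rect mm [ 444.1 -151.8] [7.2 9.7] 86.9 z95 0.0698
amber 86 [ 0.5252 -0.0672  0.0495] rect mm [524.9 -68.1] [74.4  6.6] 18.4 z95 0.0528
blue 25 [ 0.5452 -0.1691  0.0508] rect mm [ 547.3 -170.3] [21.6 12.1] 12.8 z95 0.0531
disc 2080 [ 0.5423 -0.111   0.0098] rect mm [ 533.2 -119. ] [254.8 258.1] 88.3 z95 0.0132
sheet 4760 [0.4563 0.2565 0.0022] rect mm [460.5 252.5] [215.3 155. ] 17.0 z95 0.0056
```

View pics/crop.png

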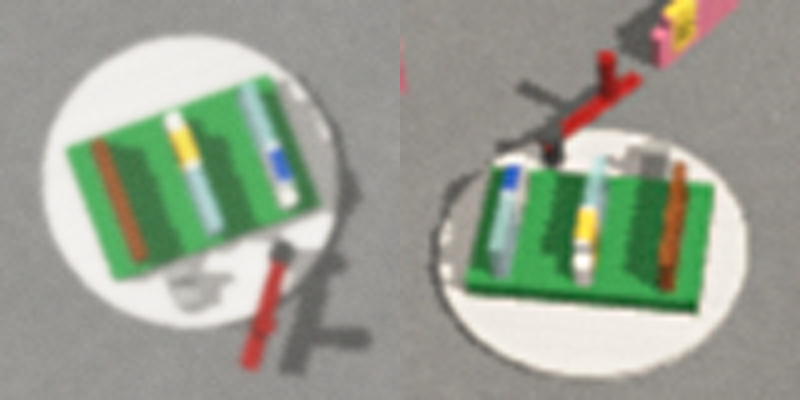

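The crop shows the wanted slide in the middle slot, with its white frosted end at the top (crop 175,120), then yellow, then clear. The blue slide is on its right (reversed) and amber on its left. The hook's pin is at crop (283,250), pixel (361,222), and the catch is at crop (200,285). Pink ones are excluded: they lie outside the rack.

Run:
```python
from h import *
t=np.load('top.npz');W=grid('top',t['d']);p=t['p']
hsv=cv2.cvtColor(p,cv2.COLOR_RGB2HSV);h,S,V=[hsv[...,i].astype(int) for i in range(3)]
box=np.zeros(h.shape,bool);box[160:260,290:390]=1
z=W[...,2]
g=box&(h>50)&(h<90)&(S>120)&(z>.018)&(z<.03)
r=cv2.minAreaRect((W[g][:,:2]*1000).astype(np.float32));print('green',g.sum(),r)
m=box&(z>.006)&(z<.014); 
m2=np.uint8(m|g|(box&(z>.02)))
c=[max(cv2.findContours(np.uint8(box&(S<40)&(V>160)&(z<.02)&(z>.004))*255,0,1)[0],key=cv2.contourArea)]
P=np.array([W[y,x,:2] for x,y in c[0][:,0]])*1000
print('disc',cv2.minEnclosingCircle(P.astype(np.float32)))
tall=box&(z>.04)
n,l=cv2.connectedComponents(np.uint8(tall))
for i in range(1,n):
    q=W[l==i]
    if len(q)>8:
        mm=z[l==i]>.047; r=cv2.minAreaRect((q[:,:2]*1000).astype(np.float32)); print(len(q),q.mean(0).round(4),np.round(r[0],1),np.round(r[1],1),round(r[2],1),q[:,2].max().round(4))
print('pivot',W[221:225,359:363].reshape(-1,3).round(3).tolist())
print('catch',W[231,340].round(4),W[229,338].round(4),W[233,342].round(4))
```

```text
green 614 ((542.878662109375, -115.3071060180664), (84.96440887451172, 133.15780639648438), 18.65024185180664)
disc ((544.0068969726562, -114.87396240234375), 95.93910217285156)
115 [ 0.5604 -0.1607  0.0578] [ 475.4 -126.7] [ 58.9 245.6] 66.5 1.08
104 [ 0.538  -0.1171  0.0495] [ 537.9 -117.1] [70.  9.] 18.5 0.0554
111 [ 0.5264 -0.0684  0.0496] [526.6 -68.4] [79.6  8.1] 18.8 0.0544
28 [ 0.4435 -0.1529  0.0648] [ 443.6 -152.7] [10.6 11. ] 86.7 0.071
pivot [[0.496, -0.166, 0.036], [0.496, -0.169, 0.033], [0.495, -0.171, 0.037], [0.495, -0.173, 0.037], [0.493, -0.166, 0.039], [0.493, -0.168, 0.038], [0.493, -0.171, 0.039], [0.493, -0.173, 0.036], [0.491, -0.166, 0.035], [0.491, -0.168, 0.035], [0.49, -0.171, 0.037], [0.491, -0.173, 0.034], [0.488, -0.166, 0.035], [0.488, -0.168, 0.036], [0.488, -0.171, 0.036], [0.488, -0.173, 0.036]]
catch [ 0.4748 -0.1195  0.0069] [ 0.4794 -0.1142  0.0138] [ 0.4693 -0.1242  0.0097]
```

Emit:
{"fn": "move_arm", "kwargs": {"moves": [0,0,0,0,0,0,-0.12,0,0,0,0,0,0,-0.12,0,0,0,0,0,0,-0.12,0,0,0,0,0,0,-0.12,0,0,0,0,0,0,-0.12]}}

```text
clock: 0.6
tool_pos: [0.1837, 0.6492, 0.234]
orientation: [180.0, 0.0, 18.9]
force: [-0.2, -0.7, -0.3]
opening: 0.053
gripper_force: 0.0
```

```bash
cat >> h.py <<'E'
from scipy.spatial.transform import Rotation as Ro
def st():
    o=ctrl.get_obs(); print('t',round(o['clock'],2),'j',o['joint_pos'].round(1),'p',o['tool_pos'].round(4),'rpy',o['orientation'].round(1),'F',o['force'].round(1),'op',round(o['opening'],4),'gf',round(o['gripper_force'],1)); return o
def to(target,rpy=None,o=None):
    o=o or st(); R=Ro.from_euler('xyz',o['orientation'],degrees=True)
    print('shift cm',(R.inv().apply(np.array(target)-o['tool_pos'])*100).round(2))
    if rpy is not None: print('turn',(R.inv()*Ro.from_euler('xyz',rpy,degrees=True)).as_rotvec().round(3))
E
python3 - <<'E'
from h import *
o=st(); to((.45,.25,.234),(180,0,18.6),o)
E
```

```text
t 0.6 j [ 90.7  20.6   0.7  -0.  -70.1  18.2] p [0.1837 0.6492 0.234 ] rpy [180.    0.   18.9] F [-0.2 -0.7 -0.3] op 0.053 gf 0.0
shift cm [1.229e+01 4.639e+01 3.000e-02]
turn [0.001 0.    0.004]
```

Emit:
{"fn": "move_arm", "kwargs": {"moves": [0,1.4,4.7,0,0,0,0,0,1.4,4.7,0,0,0,0,0,1.4,4.7,0,0,0,0,0,1.4,4.7,0,0,0,0,0,1.4,4.7,0,0,0,0,0,1.4,4.7,0,0,0,0,0,1.4,4.7,0,0,0,0,0,1.4,4.7,0,0,0,0]}}

```text
clock: 1.4
tool_pos: [0.4103, 0.3268, 0.2345]
orientation: [-180.0, 0.0, 18.6]
force: [1.5, 0.5, 0.1]
opening: 0.0007
gripper_force: 0.0
```

Run:
```python
from h import *
o=st(); to((.408,-.152,.12),(180,0,18.6),o)
```

```text
t 1.4 j [ 60.    6.3 -18.1  -0.  -65.5  48.6] p [0.4103 0.3268 0.2345] rpy [-180.     0.    18.6] F [1.5 0.5 0.1] op 0.0007 gf 0.0
shift cm [-15.49  45.31  11.45]
turn [-0.  0. -0.]
```

Emit:
{"fn": "move_arm", "kwargs": {"moves": [0,-0.9,4.7,0.7,0,0,0,0,-0.9,4.7,0.7,0,0,0,0,-0.9,4.7,0.7,0,0,0,0,-0.9,4.7,0.7,0,0,0,0,-0.9,4.7,0.7,0,0,0,0,-0.9,4.7,0.7,0,0,0,0,-0.9,4.7,0.7,0,0,0,0,-0.9,4.7,0.7,0,0,0]}}

```text
clock: 2.2
tool_pos: [0.461, -0.0525, 0.1784]
orientation: [-180.0, -0.0, 18.6]
force: [1.5, 1.2, 0.7]
opening: 0.0003
gripper_force: 0.0
```

Emit:
{"fn": "move_arm", "kwargs": {"moves": [0,-2.7,2.5,1.8,0,0,0,0,-2.8,2.6,2,0,0,0,0,-2.8,2.6,2,0,0,0,0,0,0,0,0,0,0]}}

```text
clock: 2.6
tool_pos: [0.4024, -0.1525, 0.1178]
orientation: [-179.9, 0.3, 18.3]
force: [-0.8, 0.4, -0.0]
opening: 0.0001
gripper_force: 0.0
```

Run:
```python
from h import *
o=st(); to((.408,-.152,.056),(180,0,18.6),o)
snap('top'); p,d=snap('scene'); t=np.load('top.npz')['p']
a=cv2.resize(t[150:270,270:400],(390,360),interpolation=2);b=cv2.resize(p[120:240,240:370],(390,360),interpolation=2)
cv2.imwrite('pics/c2.png',np.hstack([a,b])[...,::-1])
```

```text
t 2.6 j [ 5.700e+00  4.200e+00 -3.790e+01 -1.000e-01 -4.830e+01  1.027e+02] p [ 0.4024 -0.1525  0.1178] rpy [-179.9    0.3   18.3] F [-0.8  0.4 -0. ] op 0.0001 gf 0.0
shift cm [0.58 0.14 6.18]
turn [-0.002  0.006 -0.005]
```

View pics/c2.png

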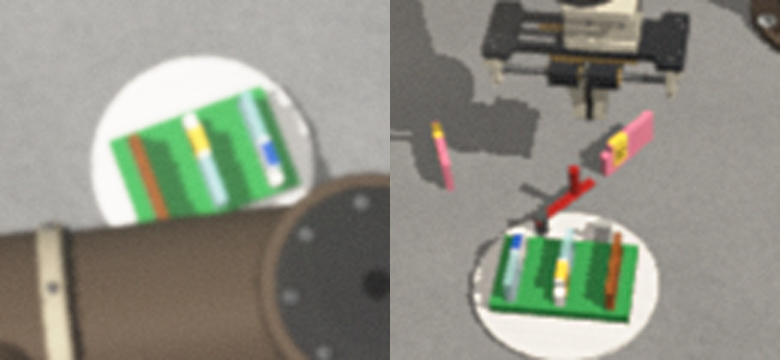

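The gripper is at the crop's (590,110), on the robot's side of the knob at (573,170), with the rack undisturbed. I'll descend and then push along the rack's +x.

Emit:
{"fn": "move_arm", "kwargs": {"moves": [0,0,0,2.0,0,0,0,0,0,0.1,2.1,0,0,0,0,0,0.1,2.1,0,0,0,0,0,0,0,0,0,0]}}

```text
clock: 3.1
tool_pos: [0.4071, -0.1513, 0.0571]
orientation: [-179.9, 0.2, 18.6]
force: [-0.7, 0.5, -0.0]
opening: 0.0006
gripper_force: 0.0
```

Run:
```python
from h import *
o=st(); c=np.array([.543,-.115]);a=np.radians(18.6);R=np.array([[np.cos(a),np.sin(a)],[-np.sin(a),np.cos(a)]]);print('rack mm',(R@(o['tool_pos'][:2]-c)*1000).round(1))
```

```text
t 3.1 j [  5.8  10.  -41.8  -0.  -38.4 102.8] p [ 0.4071 -0.1513  0.0571] rpy [-179.9    0.2   18.6] F [-0.7  0.5 -0. ] op 0.0006 gf 0.0
rack mm [-140.4    9. ]
```

Emit:
{"fn": "move_arm", "kwargs": {"moves": [0,0.7,0,0,0,0,0,0,0.7,0,0,0,0,0,0,0.7,0,0,0,0,0,0,0.7,0,0,0,0,0,0,0.7,0,0,0,0,0,0,0.7,0,0,0,0,0,0,0.7,0,0,0,0,0,0,0.4,0,0,0,0,0]}}

```text
clock: 3.9
tool_pos: [0.4578, -0.1343, 0.0588]
orientation: [-180.0, 0.1, 18.6]
force: [-0.7, 0.3, 0.4]
opening: 0.0008
gripper_force: 0.7
```

Emit:
{"fn": "move_arm", "kwargs": {"moves": [0,0.3,0,0,0,0,0,0,0.2,0,0,0,0,0,0,0,0,0,0,0,0]}}

```text
clock: 4.2
tool_pos: [0.462, -0.1337, 0.0588]
orientation: [-180.0, 0.1, 18.6]
force: [-5.1, 0.2, 5.0]
opening: 0.0004
gripper_force: 2.7
```

Run:
```python
from h import *
o=st(); c=np.array([.543,-.115]);a=np.radians(18.6);R=np.array([[np.cos(a),np.sin(a)],[-np.sin(a),np.cos(a)]]);print('rack mm',(R@(o['tool_pos'][:2]-c)*1000).round(1))
p,d=snap('scene')
cv2.imwrite('pics/c3.png',cv2.resize(p[140:240,240:360],(600,500),interpolation=2)[...,::-1])
```

```text
t 4.2 j [  7.4  13.7 -36.1   0.  -40.3 101.2] p [ 0.462  -0.1337  0.0588] rpy [-1.80e+02  1.00e-01  1.86e+01] F [-5.1  0.2  5. ] op 0.0004 gf 2.7
rack mm [-82.7   8.1]
```

View pics/c3.png

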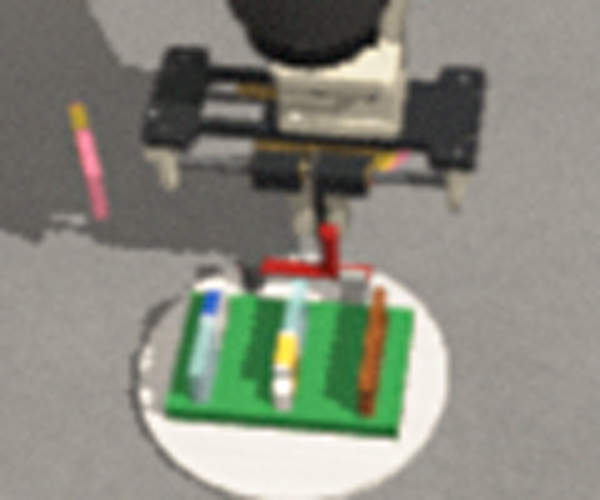

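The hook (crop 265–370,268) now lies parallel to the block with its tip in the catch at (355,285). Contact force is 5 N at the predicted position. One more firm nudge, then I'll back off and rise.

Emit:
{"fn": "move_arm", "kwargs": {"moves": [0,0.2,0,0,0,0,0,0,0.2,0,0,0,0,0,0,0,0,0,0,0,0,0,0,0,0,0,0,0]}}

```text
clock: 4.65
tool_pos: [0.4624, -0.1333, 0.0584]
orientation: [-179.9, 0.4, 18.5]
force: [-13.4, -3.8, 11.4]
opening: 0.0006
gripper_force: 7.1
```

Emit:
{"fn": "move_arm", "kwargs": {"moves": [0,-0.7,0,0,0,0,0,0,-1,0,0,0,0,0,0,-1,0,-2,0,0,0,0,0,0,-3,0,0,0,3,0,0,-3,0,0,0,3,0,0,0,0,0,0]}}

```text
clock: 5.25
tool_pos: [0.4441, -0.1409, 0.1429]
orientation: [179.8, -0.5, 18.6]
force: [0.6, -0.0, -0.2]
opening: 0.0115
gripper_force: 0.0
```

Run:
```python
from h import *
t,d=snap('top'); W=grid('top',d); p,ds=snap('scene'); Ws=grid('scene',ds)
hsv=cv2.cvtColor(p,cv2.COLOR_RGB2HSV);h,S,V=[hsv[...,i].astype(int) for i in range(3)]
m=((h<6)|(h>174))&(S>140)&(abs(Ws[...,0]-.48)<.05)&(abs(Ws[...,1]+.13)<.06)
c=np.array([.543,-.115]);a=np.radians(18.6);R=np.array([[np.cos(a),np.sin(a)],[-np.sin(a),np.cos(a)]])
k=Ws[m&(Ws[...,2]>.055)];print('knob rack mm (want -66,15)',len(k),(R@(k[:,:2].mean(0)-c)*1000).round(1))
k=Ws[m&(Ws[...,2]<.04)&(Ws[...,2]>.02)][:,:2]-c;k=k@R.T*1000;print('arm line',np.polyfit(k[:,1],k[:,0],1).round(3))
# slides tops seen from scene
for n,lo,hi in(('yellow',20,34),('blue',95,125),('amber',5,18)):
    q=(h>=lo)&(h<=hi)&(S>110)&(Ws[...,2]>.045)&(Ws[...,2]<.056)&(abs(Ws[...,0]-.543)<.06)&(abs(Ws[...,1]+.115)<.08)
    print(n,q.sum(),(R@(Ws[q][:,:2].mean(0)-c)*1000).round(1))
o=st(); sx=-.024
tgt=np.r_[c+R.T@np.array([sx,0]),.12];to(tgt,(180,0,18.6),o);print(tgt)
```

```text
knob rack mm (want -66,15) 13 [-61.5  12.6]
arm line [ 6.0000e-03 -6.2123e+01]
yellow 24 [16.6  7. ]
blue 11 [-13.3 -53.5]
amber 53 [ 5.6 47.9]
t 5.35 j [  6.8   5.5 -32.9  -0.  -51.4 101.8] p [ 0.4418 -0.1407  0.1396] rpy [180.   -0.2  18.6] F [-0.6  0.1 -0.7] op 0.019 gf 0.0
shift cm [8.01 0.79 1.99]
turn [ 0.001 -0.004 -0.   ]
[ 0.52025356 -0.12265502  0.12      ]
```

Emit:
{"fn": "move_arm", "kwargs": {"moves": [3.4,2.6,0.2,0,0,0,0,3.4,2.6,0.3,0,0,0,0,3.4,2.7,0.3,1,0,0,0,3.4,0,0,2,0,0,0,3.4,0,0,1.5,0,0,0,3.4,0,0,0,0,0,0,3.4,0,0,0,0,0,0]}}

```text
clock: 6.05
tool_pos: [0.518, -0.1233, 0.093]
orientation: [-180.0, 0.1, 18.6]
force: [-0.1, -1.1, 0.2]
opening: 0.0337
gripper_force: 0.0
```

Run:
```python
from h import *
p,ds=snap('scene')
cv2.imwrite('pics/c4.png',cv2.resize(p[140:240,240:360],(720,600),interpolation=2)[...,::-1])
o=st(); c=np.array([.543,-.115]);a=np.radians(18.6);R=np.array([[np.cos(a),np.sin(a)],[-np.sin(a),np.cos(a)]]);print('rack mm',(R@(o['tool_pos'][:2]-c)*1000).round(1))
```

```text
t 6.1 j [  7.7  15.2 -27.7   0.  -47.1 100.8] p [ 0.5185 -0.1233  0.0937] rpy [180.    0.   18.6] F [ 0.1 -0.4 -0.6] op 0.0339 gf 0.0
rack mm [-25.8  -0. ]
```

View pics/c4.png

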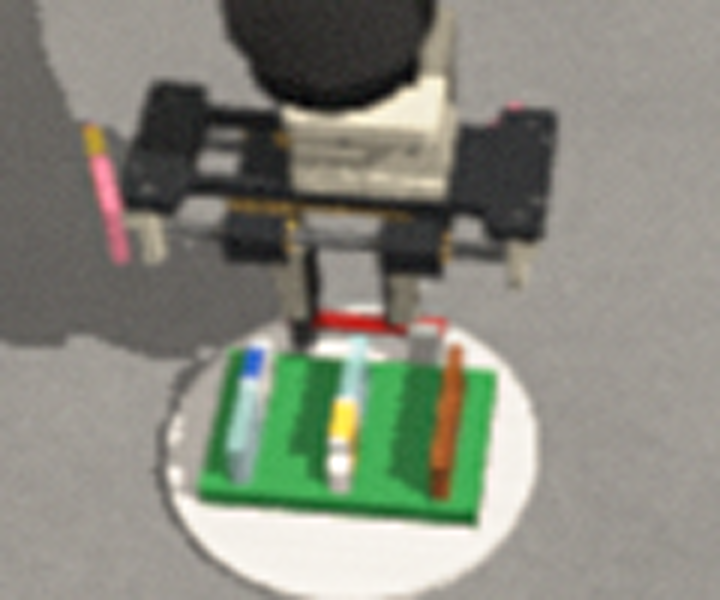

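The fingers straddle the wanted slide symmetrically (crop 295 and 403, clear half at 355), and the hook is home at (370,322). Descending.

Emit:
{"fn": "move_arm", "kwargs": {"moves": [3.4,0,0,1.6,0,0,0,3.4,0,0,1.6,0,0,0,3.4,0,0,1.4,0,0,0,3.4,0,0,1.1,0,0,0,3.4,0,0,0,0,0,0,3.4,0,0,0,0,0,0]}}

```text
clock: 6.7
tool_pos: [0.5188, -0.1232, 0.0371]
orientation: [180.0, -0.0, 18.6]
force: [-0.8, -0.0, 0.6]
opening: 0.034
gripper_force: 0.0
```

Emit:
{"fn": "move_arm", "kwargs": {"moves": [0,0,0,0,0,0,0,0,0,0,0,0,0,0,0,0,0,0,0,0,0,0,0,0,0,0,0,0,0,0,0,0,0,0,0,0,0,0,0,0,0,0]}}

```text
clock: 7.3
tool_pos: [0.5186, -0.1232, 0.0368]
orientation: [180.0, -0.0, 18.6]
force: [-0.9, -0.0, 3.4]
opening: 0.0081
gripper_force: 30.0
```

Emit:
{"fn": "move_arm", "kwargs": {"moves": [0,0,0,-0.8,0,0,0,0,0,0,-1.2,0,0,0,0,0,0,-1.5,0,0,0,0,0,0,-2,0,0,0,0,0,0,-2.5,0,0,0,0,0,0,-2.5,0,0,0,0,0,0,-2.5,0,0,0,0,0,0,0,0,0,0]}}

```text
clock: 8.1
tool_pos: [0.5205, -0.1233, 0.1712]
orientation: [179.9, -0.4, 18.6]
force: [0.3, -0.1, 0.0]
opening: 0.0078
gripper_force: 30.0
```

Run:
```python
from h import *
o=st(); to((.44,.22,.19),(180,0,30),o)
p,ds=snap('scene')
cv2.imwrite('pics/c5.png',cv2.resize(p[100:240,240:380],(600,600),interpolation=2)[...,::-1])
```

```text
t 8.1 j [ 7.700e+00  1.020e+01 -2.250e+01  1.000e-01 -5.700e+01  1.008e+02] p [ 0.5205 -0.1233  0.1712] rpy [179.9  -0.4  18.6] F [ 0.3 -0.1  0. ] op 0.0078 gf 30.0
shift cm [  3.34 -35.1   -1.94]
turn [ 0.003 -0.006 -0.199]
```

View pics/c5.png

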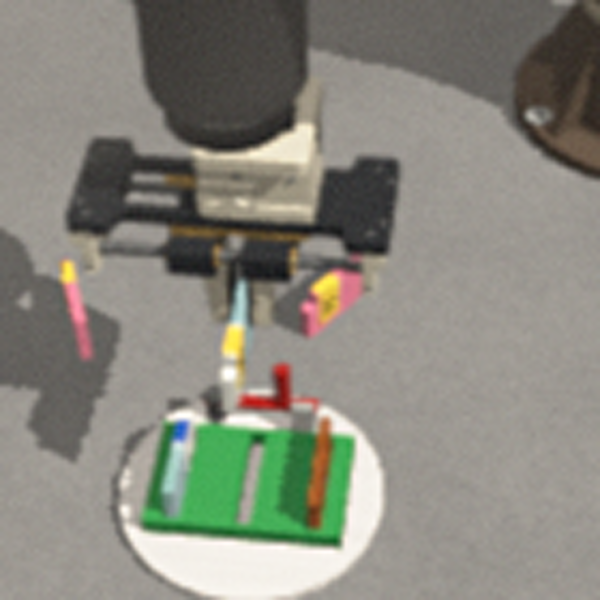

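The slide is held by its clear half (crop 240,300), and the frosted and labelled end is free at (232,360). The middle slot is empty and the hook is still home. Going over the sheet.

Emit:
{"fn": "move_arm", "kwargs": {"moves": [0,0.2,-2,0,0,0,0,0,0.2,-4,0,0,0,0,0,0.2,-4.7,0,0,0,0,0,0.2,-4.7,0,0,0,0,0,0.2,-4.7,0,0,0,0,0,0.2,-4.7,0,0,0,0,0,0.2,-4.7,0,0,0,0,0,0.2,-4,0,0,0,0]}}

```text
clock: 8.95
tool_pos: [0.4255, 0.2011, 0.1665]
orientation: [-180.0, 0.0, 18.6]
force: [1.3, -0.2, -0.3]
opening: 0.0078
gripper_force: 30.0
```

Emit:
{"fn": "move_arm", "kwargs": {"moves": [0,0.1,-3,0,0,0,0,0,0,-1.3,0,0,0,0,0,0,0,0,0,0,0,0,0,0,0,0.08,0,0,0,0,0,0,0.1,0,0,0,0,0,0,0.1,0,0]}}

```text
clock: 9.55
tool_pos: [0.4139, 0.2401, 0.1668]
orientation: [-163.7, -0.1, 18.6]
force: [-0.1, -0.7, -0.0]
opening: 0.0081
gripper_force: 30.0
```

Run:
```python
from h import *
o=st()
```

```text
t 9.55 j [ 40.5   5.2 -23.6 -18.2 -56.3  77.6] p [0.4139 0.2401 0.1668] rpy [-1.637e+02 -1.000e-01  1.860e+01] F [-0.1 -0.7 -0. ] op 0.0081 gf 30.0
```

Tilting works well. Six more rows will take it to about 50°.

Emit:
{"fn": "move_arm", "kwargs": {"moves": [0,0,0,0,0.1,0,0,0,0,0,0,0.1,0,0,0,0,0,0,0.1,0,0,0,0,0,0,0.1,0,0,0,0,0,0,0.1,0,0,0,0,0,0,0.1,0,0,0,0,0,0,0,0,0,0,0,0,0,0,0,0]}}

```text
clock: 10.35
tool_pos: [0.4147, 0.2389, 0.1657]
orientation: [-129.7, 0.1, 18.4]
force: [-0.1, 0.3, 0.3]
opening: 0.0075
gripper_force: 30.0
```

Run:
```python
from h import *
o=st()
R=Ro.from_euler('xyz',o['orientation'],degrees=True)
# tool: x=slide x, y=-slide y, z=-slide z
L=o['tool_pos']+R.apply([.0455,-.004,.007]); n=R.apply([0,-1,0]); print('label',L.round(4),'tilt from up',np.degrees(np.arccos(n[2])).round(1),'to sheet',np.hypot(*(L[:2]-[.4585,.2545])).round(4))
p,d=snap('scene','full2.png'); W=grid('scene',d)
hsv=cv2.cvtColor(p,cv2.COLOR_RGB2HSV);h,S,V=[hsv[...,i].astype(int) for i in range(3)]
m=(h>=20)&(h<=34)&(S>110)&(W[...,2]>.1)&(W[...,2]<.25)&(abs(W[...,0]-.46)<.1)&(abs(W[...,1]-.25)<.1)
print('yellow',m.sum(),W[m].mean(0).round(4)); q=W[m]-W[m].mean(0); print('normal',np.linalg.svd(q)[2][2].round(2))
```

```text
t 10.35 j [ 10.1  17.1 -14.7 -51.7 -76.1 119.8] p [0.4147 0.2389 0.1657] rpy [-1.297e+02  1.000e-01  1.840e+01] F [-0.1  0.3  0.3] op 0.0075 gf 30.0
label [0.4554 0.2608 0.1643] tilt from up 39.7 to sheet 0.007
yellow 85 [0.456  0.2272 0.1895]
normal [0.99 0.13 0.1 ]
```

View pics/full2.png

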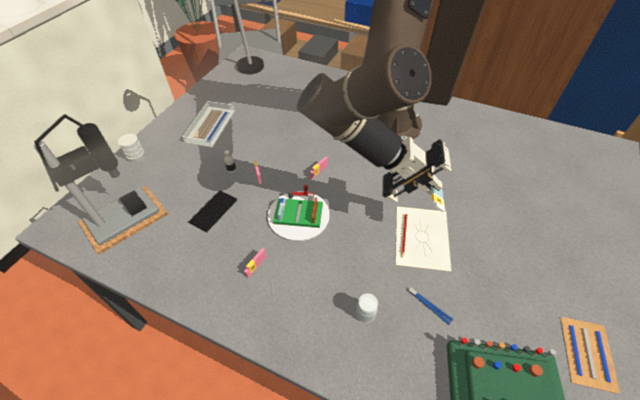

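The label faces up at (438,200) and the hook is home at (298,192). The bystanders (pencil, jar, tweezers, phone, glue) are all where they were. I'll let it settle and hand in.

Emit:
{"fn": "move_arm", "kwargs": {"moves": [0,0,0,0,0,0,0,0,0,0,0,0,0,0,0,0,0,0,0,0,0,0,0,0,0,0,0,0,0,0,0,0,0,0,0]}}

```text
clock: 10.9
tool_pos: [0.4139, 0.2408, 0.1668]
orientation: [-129.6, -0.0, 18.6]
force: [-0.6, -0.5, -0.3]
opening: 0.0077
gripper_force: 30.0
```

```bash
python3 -c "
from h import *
st(); print(ctrl.close_job())"
```

```text
t 10.9 j [ 10.2  17.  -14.6 -51.7 -76.2 119.9] p [0.4139 0.2408 0.1668] rpy [-129.6   -0.    18.6] F [-0.6 -0.5 -0.3] op 0.0077 gf 30.0
the job is handed in; nothing more can be done
None
```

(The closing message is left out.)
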